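# File the glass-plate boxes by height

## Robot

A 6-joint arm with a two-finger parallel gripper is mounted at the origin on the work surface. World frame = base frame: x ahead of the robot, y to its left, z up, the work surface at z = 0. Lengths are in m, angles in rad, forces in N, time in s.
With the tool pointing down it reaches from about 0.4 to 0.825 m from the base axis. Payload 7 kg.
Tool frame: the origin (TCP) lies on the mounting face of the last link; the fingertips stand finger_overhang ahead of it and the grasp point (between the pads) lies 159 mm ahead of it (finger_overhang is the distance from the TCP to the fingertips, in m); z points along the fingers, y is the line along which they close (so a half turn about z gives the same grasp; the last joint's range is limited). The gripper opens to 88 mm and grips with 3 to 60 N. Pads are 19 mm wide; open, the fingers measure 130 mm over their backs; the gripper's body (78 mm by 193 mm) begins 47 mm behind the grasp point.
Start: joints at [-0.855, 0.359, 0.012, 0, -1.224, -0.288], TCP at [0.28, -0.614, 0.405] pointing down, gripper open.
Joint ranges: [-3.07, 3.07], [-1.43, 2.12], [-1.02, 1.25], [-3.03, 1.67], [-3.05, -0], [-3.03, 3.03]. Speed limits (rad/s): [2.39, 2.39, 3.01, 3.14, 3.14, 3.14].

## Interface

Orientations are given as a unit quaternion [x, y, z, w].
In Python, from plant import sense, grab_frame, calibration, close_job, finger_overhang gives the robot as it stands.
- The arm moves only by the shell command python3 -m inch 'ROWS' [FORCE]. ROWS is a JSON object whose key "rows" holds a list of rows, 1 to 20 of them, each of 5 numbers: dx, dy, dz in normalised numbers (1 is 0.4 m), then a turn about the tool's z in normalised numbers (1 is pi/2 rad), then the finger opening in m; each row shifts and turns the commanded pose from where the row before left it, along the tool's axes as they then stand; what a row does not reach is not made up. A row lasts 1/12 s, in which the tool goes at most 0.0417 m and 0.125 rad, less where a joint would pass 70% of its speed; a pose out of reach is approached as far as the arm can. The fingers move at their own pace and stop on an object; FORCE is the grip in N (left out, the last holds). Time passes only in rows, so rows that do not move let the fingers close. It prints the time, the measured TCP pose, the force, the opening and the grip force at its end. Shift and turn numbers lie between -1 and 1, and a call with a number outside is refused. Input that does not fit is refused with a message, and nothing moves.
- sense(): the state, without advancing time (a new reading comes with each control period).
- grab_frame(name): name is "side" or "top" or "wrist"; returns (picture, depth): 420x560x3 uint8, red, green, blue; 420x560 float32, m along the optical axis (not along the pixel's ray), 0 where there is no reading.
- calibration(name): a dict with "mtx" (3x3 intrinsics, pixels), "D" ([k1, k2, p1, p2, k3] as OpenCV has them; the pictures are not rectified), "world_from_camera" (4x4, takes a point from camera to world coordinates). Camera axes: x right, y up, looking along -z (the intrinsics and any distortion apply to the point x, -y, -z); pixel columns grow to the right and rows downward; lengths in m; the calibration is good to about 2 mm. A picture is of the moment at which its call begins: read the wrist's pose just before it. calibration takes no time and is no camera call; for the wrist camera it gives the pose at the moment of the call.
- close_job(): hands the job in; it is judged then, once.
The state is a dict: "time_s": time; "qpos": joint angles; "qd": joint speeds; "joint_efforts": joint torques, N m; "eef_pos": TCP position; "tcp_rot": TCP orientation; "force": force on the tool from outside, world axes, zero at the start; "torque": the same for the moment, N m; "grip_width": finger opening in m; "finger_force": force on a finger pad.
Only numpy, scipy, OpenCV 4.12 (cv2) and the standard library are available. Lean on these libraries where they do the work, as an engineer would, in place of code of your own. Each camera call takes 0.05 s, during which the arm holds its last target. There are 200 camera calls.

## Task

Finish the row on the galvanised shelf: file the four glass-plate boxes from the tray in its four empty bays, one to a bay, so that the heights step down all along the row from the tall box already standing at one end to the small one at the other. Stand each box upright, square in the middle of its bay with its label facing out and its spine in line with the two filed ones, keeping it upright on the way and setting it down gently, for it holds glass. Do not disturb the two filed boxes, or the brush and stapler lying on the tray.

Things in the scene. Friction and masses are not known exactly. Their poses are not given: they have to be found in the camera images.
- box_buff: Buff (cardboard-coloured) glass-plate box upright on the tray, tallest of the four loose ones: 156 mm high, 105 deep, 34 thick, 0.2 to 0.75 kg. Origin under the spine's foot: it fills x 0 to 105, y -17 to 17, z 0 to 156 mm of its frame; its -x face is the spine, with a white label that wraps 20 mm over the top. At the start the spine faces the robot (-x) within about 0.5 rad.
- box_blue: Dark blue glass-plate box upright on the tray, second tallest of the four loose ones: 138 mm high, 96 deep, 34 thick, 0.2 to 0.75 kg. Origin under the spine's foot: it fills x 0 to 96, y -17 to 17, z 0 to 138 mm of its frame; its -x face is the spine, with a white label that wraps 20 mm over the top. At the start the spine faces the robot (-x) within about 0.5 rad.
- box_green: Dark green glass-plate box upright on the tray, third tallest of the four loose ones: 120 mm high, 88 deep, 34 thick, 0.2 to 0.75 kg. Origin under the spine's foot: it fills x 0 to 88, y -17 to 17, z 0 to 120 mm of its frame; its -x face is the spine, with a white label that wraps 20 mm over the top. At the start the spine faces the robot (-x) within about 0.5 rad.
- box_red: Dark red glass-plate box upright on the tray, shortest of the four loose ones: 102 mm high, 80 deep, 34 thick, 0.2 to 0.75 kg. Origin under the spine's foot: it fills x 0 to 80, y -17 to 17, z 0 to 102 mm of its frame; its -x face is the spine, with a white label that wraps 20 mm over the top. At the start the spine faces the robot (-x) within about 0.5 rad.
- shelf: Fixed galvanised shelf, 450 x 150 mm, turned up to 0.12 rad. Origin under its centre, on the table; deck 30 mm up, open top and front, front edge at x = -75 mm (robot side). Six bays centred at y = -185, -111, -37, 37, 111, 185 mm, 71 mm clear; above the deck dividers rise 45, end panels 85, back stop 20 mm. End bays are occupied, the inner four empty; boxes in neighbouring bays stand 40 mm apart.
- filed_tall: Near-black box already filed, loose, in one end bay of the shelf (either end): 174 mm high, 112 deep, 34 thick, 0.7 kg; frame as for the loose boxes (origin under the spine's foot, spine to -x). Its spine stands 12 mm behind the shelf's front edge (x = -63 mm in the shelf's frame).
- filed_small: Mid-grey box already filed, loose, in the other end bay: 84 mm high, 72 deep, 34 thick, 0.25 kg; frame and spine as for filed_tall.
- tray: Fixed plywood tray, 310 (x) by 410 mm (y), beside the shelf on the robot's other side; floor 8 mm and rim 16 mm above the table, origin under its centre. The four boxes, brush and stapler stand on its floor in two rows of three, in any order, some 125 mm apart side by side and 140 mm spine to spine.
- brush: Loose dusting brush lying on the tray, a bystander: pale wood, cream bristles, 103 mm long, 44 wide, 14 high; origin under its handle's end, it runs to its +x.
- stapler: Loose black and steel stapler on the tray, a bystander: 106 mm long, 34 wide, 37 high; origin under its front end, it runs to its +x.

How it is judged:
By the outcome, as a careful person would: the job done as asked, in the order asked, and still so for the second after the job is handed in, with the robot touching nothing.
It also fails if it takes over 118 s, if anything falls off the work surface, if the arm or the gripper's body presses on something with over 40 N, if the wrist force passes 120 N, or if a joint passes its speed limit or range.

## Working session

There is one attempt and no reset: what is moved stays moved. The work goes in short steps, Python scripts to look and compute and a shell command to move; the robot and the scene stay as the last step left them, time stands still between calls to the robot, and variables do not carry over. Pictures are saved under pics/ and viewed, at most 14 in all, crops included, and the job is handed in when it is done.

```bash
ls; mkdir -p pics; python3 - <<'E'
from plant import *
import cv2,numpy as np
print(finger_overhang); print(sense())
for n in ("side","top"):
    c=calibration(n); print(n,c)
    p,d=grab_frame(n); cv2.imwrite(f"pics/{n}0.png",p[:,:,::-1]); np.savez(f"{n}0.npz",p=p,d=d)
E
```

```text
pics
0.1781
{'time_s': 0.0, 'qpos': array([-8.54905148e-01,  3.59404929e-01,  1.10378269e-02, -3.57421199e-04,
       -1.22410531e+00, -2.88100946e-01]), 'qd': array([ 0.001052  ,  0.00017825, -0.00130574,  0.00061759,  0.00060917,
        0.00131521]), 'joint_efforts': array([ 1.07157219e-03, -5.82715917e+01,  2.93065041e+01,  6.99700803e+00,
        7.05625236e-03, -1.87296123e-04]), 'eef_pos': array([ 0.27994695, -0.61398944,  0.4037003 ]), 'tcp_rot': array([-2.12208298e-01,  9.77224083e-01,  8.15497850e-04, -2.55949534e-04]), 'force': array([-0.32724544, -0.5227679 ,  0.24124344]), 'torque': array([ 0.00285818, -0.02247534, -0.01855364]), 'finger_force': 0.0, 'grip_width': 0.08779033423357863}
side {'mtx': array([[489.14161511,   0.        , 280.59438544],
       [  0.        , 489.14161511, 217.91328262],
       [  0.        ,   0.        ,   1.        ]]), 'D': array([-0.12379834,  0.        ,  0.        ,  0.        ,  0.        ]), 'world_from_camera': array([[-0.71279055,  0.49285028, -0.49902729, -0.20134052],
       [-0.70123154, -0.48627896,  0.52135122,  0.73353511],
       [ 0.01428162,  0.7215479 ,  0.69221721,  1.00536572],
       [ 0.        ,  0.        ,  0.        ,  1.        ]])}
top {'mtx': array([[419.72591843,   0.        , 284.06926328],
       [  0.        , 419.72591843, 204.94943002],
       [  0.        ,   0.        ,   1.        ]]), 'D': array([0.00253572, 0.        , 0.        , 0.        , 0.        ]), 'world_from_camera': array([[-2.98962995e-02,  9.98575949e-01, -4.41846762e-02,
         4.15497740e-01],
       [-9.99552967e-01, -2.98547732e-02,  1.59956723e-03,
        -3.64201721e-03],
       [ 2.78165876e-04,  4.42127453e-02,  9.99022100e-01,
         1.16032681e+00],
       [ 0.00000000e+00,  0.00000000e+00,  0.00000000e+00,
         1.00000000e+00]])}
```

View pics/top0.png

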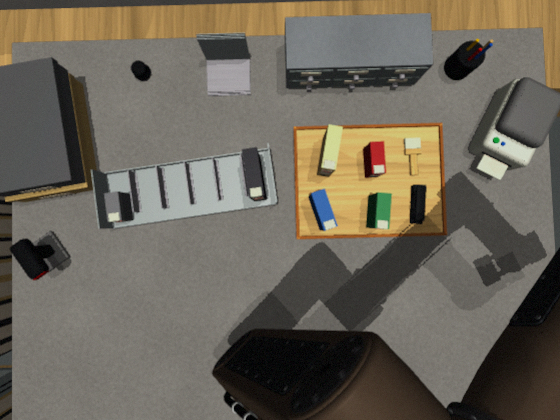

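View pics/side0.png

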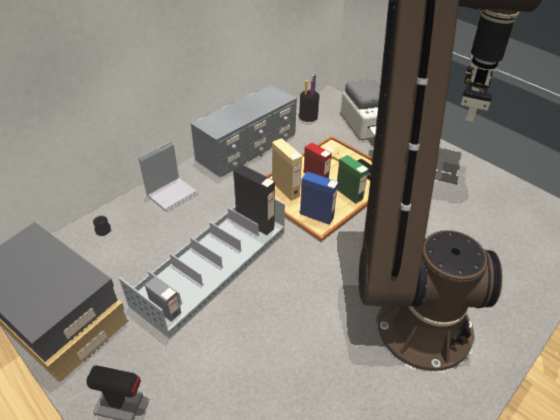

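The top view shows the shelf on the left, with the tall black box at its right (−y) end (254,175) and the grey box at the left end (116,205). On the tray are buff (331,150), red (375,158), brush (413,155), blue (323,210), green (380,210) and stapler (418,203). So the order from the tall end is buff, blue, green, red. The side view shows the same layout.

```bash
cat > h.py <<'E'
import numpy as np,cv2
from plant import *
def rays(c,shape=(420,560)):
    v,u=np.mgrid[:shape[0],:shape[1]].astype(np.float64)
    n=cv2.undistortPoints(np.stack([u.ravel(),v.ravel()],1)[:,None],c["mtx"],c["D"])[:,0]
    return np.stack([n[:,0],-n[:,1],-np.ones(len(n))],1).reshape(*shape,3)
def world(c,d):
    T=c["world_from_camera"]; P=rays(c)*d[...,None]
    return P@T[:3,:3].T+T[:3,3]
def plane(c,z):   # ray/plane hit of every pixel
    T=c["world_from_camera"]; R=rays(c)@T[:3,:3].T
    return T[:3,3]+R*((z-T[2,3])/R[...,2])[...,None]
def rect(xy):
    (cx,cy),(w,h),a=cv2.minAreaRect(xy.astype(np.float32)*1000)
    if w<h: w,h,a=h,w,a+90
    a=(a+90)%180-90
    return np.round([cx,cy,w,h],1),round(np.radians(a),3)
BOX=dict(buff=(.156,.105),blue=(.138,.096),green=(.120,.088),red=(.102,.080))
E
python3 - <<'E'
from h import *
f=np.load("top0.npz"); p,d=f["p"],f["d"]; c=calibration("top"); W=world(c,d)
print("table z, tray z:",np.median(W[260:300,60:200,2]),np.median(W[225:234,340:360,2]))
roi=dict(buff=(118,180,315,348,.164),red=(135,182,360,390,.110),blue=(182,236,305,342,.146),green=(185,236,362,398,.128),tall=(140,210,236,272,.204),small=(185,235,98,135,.114))
for n,(a,b,l,r,z) in roi.items():
    w=W[a:b,l:r]; m=(abs(w[...,2]-z)<.010)&(d[a:b,l:r]>0)
    m=cv2.morphologyEx(m.astype(np.uint8),cv2.MORPH_OPEN,np.ones((3,3)))
    k,L,S,_=cv2.connectedComponentsWithStats(m); i=1+S[1:,4].argmax(); m=L==i
    # edges via plane hit at the known height
    xy=plane(c,z)[a:b,l:r][m][:,:2]
    print(n,m.sum(),"z",np.round(np.median(w[m][:,2]),4),np.round(w[m][:,2].std(),4),rect(xy), "label mean", np.round(plane(c,z)[a:b,l:r][m&(p[a:b,l:r].min(-1)>150)][:,:2].mean(0)*1000))
# dividers & shelf
w=W[130:245,80:290]
for z,t in ((.075,.006),(.115,.006)):
    m=(abs(w[...,2]-z)<t)
    k,L,S,C=cv2.connectedComponentsWithStats(m.astype(np.uint8))
    for i in range(1,k):
        if S[i,4]>15: print(z,S[i,4],np.round(C[i]+[80,130]),rect(plane(c,z)[130:245,80:290][L==i][:,:2]))
img=cv2.resize(p[110:250,80:460],None,fx=2.1,fy=2.1,interpolation=cv2.INTER_CUBIC)
cv2.imwrite("pics/topcrop.png",img[:,:,::-1])
E
```

```text
table z, tray z: -0.0016611730034847838 0.006531335512380054
buff 652 z 0.1627 0.002 (array([ 595.8, -123.6,  106.9,   35.2]), np.float64(-0.195)) label mean [ 572. -118.]
red 460 z 0.1087 0.0021 (array([ 576.5, -244.7,   81.3,   36.4]), np.float64(0.026)) label mean [ 546. -246.]
blue 573 z 0.1449 0.002 (array([ 448. , -102.2,   96.3,   35.2]), np.float64(0.289)) label mean [ 411. -113.]
green 527 z 0.1268 0.0021 (array([ 442. , -248.6,   88.6,   36.3]), np.float64(-0.111)) label mean [ 407. -245.]
tall 745 z 0.2026 0.0018 (array([536.5,  63.7, 113.1,  35. ]), np.float64(0.126)) label mean [491.  59.]
small 464 z 0.1124 0.0024 (array([472.6, 421. ,  73.2,  40.6]), np.float64(0.099)) label mean [446. 421.]
0.075 162 [ 83. 167.] (array([594.8, 510.8, 138.9,  20.7]), np.float64(-0.009))
0.075 55 [243. 174.] (array([548.5,  97.7, 108.5,   3.3]), np.float64(0.116))
0.075 59 [215. 178.] (array([540.3, 171.1, 108.1,   3.7]), np.float64(0.119))
0.075 58 [187. 181.] (array([532. , 244.2, 108. ,   4.2]), np.float64(0.118))
0.075 108 [101. 199.] (array([493.2, 467.1, 146.7,   7.3]), np.float64(0.116))
0.075 76 [131. 191.] (array([512.9, 390. , 107.9,   5.3]), np.float64(0.118))
0.075 55 [160. 191.] (array([510.7, 315.6,  81.7,   4.8]), np.float64(0.124))
0.075 24 [124. 198.] (array([494.1, 407.3,  31.6,   6.1]), np.float64(0.183))
0.075 17 [126. 210.] (array([461.3, 404.3,  23.8,   4. ]), np.float64(0.097))
0.115 60 [272. 167.] (array([556.6,  23.2, 124.5,   2.9]), np.float64(0.118))
0.115 19 [ 91. 173.] (array([556. , 473.6,  21.1,   4.9]), np.float64(0.131))
0.115 29 [ 93. 187.] (array([522. , 469.5,  38.2,   5.4]), np.float64(0.08))
0.115 426 [113. 206.] (array([472.6, 421.1,  72.8,  39.4]), np.float64(0.113))
0.115 63 [ 96. 211.] (array([459.6, 461.9,  78. ,   5.7]), np.float64(0.119))
```

View pics/topcrop.png

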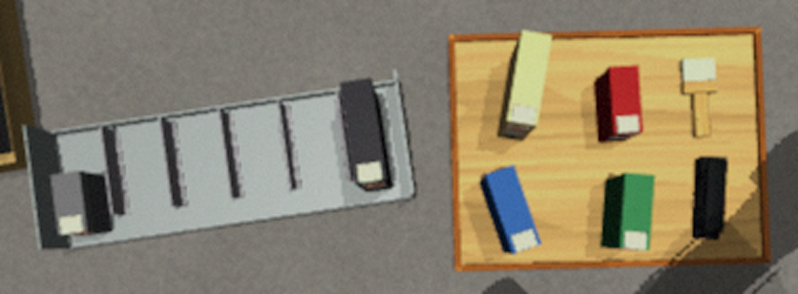

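```bash
cat >> h.py <<'E'
EXP=dict(buff=(596,-124,.164),red=(576,-245,.110),blue=(448,-102,.146),green=(442,-249,.128),tall=(536,64,.204),small=(473,422,.114))
def tops(c,d,exp=EXP,tol=.006,rad=75):
    """top faces by depth height, then rays onto the known top plane"""
    W=world(c,d)
    for n,(x,y,z) in exp.items():
        P=plane(c,z)
        m=(abs(W[...,2]-z+.0015)<tol)&(d>0)&(np.hypot(P[...,0]-x/1000,P[...,1]-y/1000)<rad/1000)
        m=cv2.morphologyEx(m.astype(np.uint8),cv2.MORPH_OPEN,np.ones((3,3)))
        k,L,S,_=cv2.connectedComponentsWithStats(m)
        if k<2: print(n,"none"); continue
        m=L==1+S[1:,4].argmax()
        print(n,m.sum(),"z",np.round(np.median(W[m][:,2]),4),*rect(P[m][:,:2]),"mean",np.round(P[m][:,:2].mean(0)*1000,1))
E
python3 - <<'E'
from h import *
for n in ("top","side"):
    print(n); f=np.load(n+"0.npz"); tops(calibration(n),f["d"])
E
```

```text
top
buff 644 z 0.1627 [ 596.1 -123.7  106.2   35.2] -0.195 mean [ 595.9 -123.7]
red 452 z 0.1087 [ 577.  -244.9   80.1   35.9] 0.02 mean [ 577.  -244.9]
blue 566 z 0.145 [ 448.  -102.2   96.3   35.2] 0.291 mean [ 449.  -101.8]
green 516 z 0.1268 [ 442.1 -248.7   88.4   35.9] -0.111 mean [ 442.4 -249. ]
tall 742 z 0.2026 [536.5  63.8 113.   34.8] 0.124 mean [536.1  63.6]
small 439 z 0.1125 [472.5 422.   73.2  38.4] 0.099 mean [472.1 421.9]
side
buff 298 z 0.1634 [ 594.7 -116.4  112.3   40.7] -0.193 mean [ 594.2 -116.6]
red 202 z 0.1093 [ 575.1 -238.2   86.2   41.6] 0.028 mean [ 573.9 -238.3]
blue 311 z 0.1467 [447.9 -96.5 100.1  46.5] 0.305 mean [448.3 -97.5]
green 261 z 0.1274 [ 439.8 -240.8   95.    44.6] -0.107 mean [ 440.4 -243. ]
tall 431 z 0.2047 [534.8  69.  117.1  43.3] 0.139 mean [534.4  69.1]
small 422 z 0.1141 [469.9 427.3  79.7  38.5] 0.124 mean [468.7 426.8]
```

```bash
python3 -m inch '{"rows": [[0, 0, 0, 0, 0.088]]}' 30; python3 - <<'E'
from h import *
s=sense();c=calibration("wrist");p,d=grab_frame("wrist");cv2.imwrite("pics/w0.png",p[:,:,::-1])
T=c["world_from_camera"];print(s["eef_pos"],np.round(T,3))
from scipy.spatial.transform import Rotation as R
print(np.round(R.from_quat(s["tcp_rot"]).as_matrix(),3))
E
```

```text
time_s: 0.18
eef_pos: [0.28, -0.6141, 0.4041]
tcp_rot: [-0.212, 0.977, 0.001, -0.0]
force: [0.6, -0.1, -0.4]
grip_width: 0.0877
finger_force: 0.0
[ 0.27998056 -0.61405371  0.40406173] [[-0.416 -0.864 -0.283  0.202]
 [ 0.909 -0.395 -0.13  -0.65 ]
 [ 0.001 -0.311  0.95   0.385]
 [ 0.     0.     0.     1.   ]]
[[-0.91  -0.415 -0.001]
 [-0.415  0.91   0.001]
 [ 0.     0.001 -1.   ]]
```

```bash
cat >> h.py <<'E'
def go(x,y,z,yaw):
    """world mm target, yaw of box/shelf -> turn first, then tool-axis shifts"""
    from scipy.spatial.transform import Rotation as R
    s=sense(); M=R.from_quat(s["tcp_rot"]).as_matrix(); psi=np.arctan2(-M[0,1],M[1,1])
    D=np.array([x,y,z])/1000-s["eef_pos"]
    X=np.array([-np.cos(yaw),-np.sin(yaw),0]);Y=np.array([-np.sin(yaw),np.cos(yaw),0])
    print("t %.2f turn %.4f  dx %.4f dy %.4f dz %.4f"%(s["time_s"],psi-yaw,D@X,D@Y,-D[2]),"eef",np.round(s["eef_pos"],4),"psi %.4f tilt %s"%(psi,np.round(M[:2,2],4)))
def wrist(name):
    c=calibration("wrist");p,d=grab_frame("wrist");cv2.imwrite(f"pics/{name}.png",p[:,:,::-1]); return c,p,d
E
python3 -c "
from h import *
go(596,-122,440,-.195)"
```

```text
t 0.23 turn 0.6227  dx -0.2147 dy 0.5440 dz -0.0359 eef [ 0.28   -0.6141  0.4041] psi 0.4277 tilt [-0.0005  0.0008]
```

The rows are not in the units I measure in: shifts go in shares of 0.4 m and turns go in shares of pi/2 rad. I convert before sending: -0.018 m is -0.045, 0.104 rad is 0.0662.

```bash
python3 -m inch '{"rows": [[0, 0, -0.045, 0.0662, 0.088], [0, 0, -0.045, 0.0662, 0.088], [0, 0, 0, 0.0662, 0.088], [0, 0, 0, 0.0662, 0.088], [0, 0, 0, 0.0662, 0.088], [0, 0, 0, 0.0656, 0.088]]}'; python3 -m inch '{"rows": [[-0.015, 0.035, 0, 0, 0.088], [-0.03, 0.08, 0, 0, 0.088], [-0.0363, 0.0938, 0, 0, 0.088], [-0.0363, 0.0938, 0, 0, 0.088], [-0.0363, 0.0938, 0, 0, 0.088], [-0.0363, 0.0938, 0, 0, 0.088], [-0.0363, 0.0938, 0, 0, 0.088], [-0.0363, 0.0938, 0, 0, 0.088], [-0.0363, 0.0938, 0, 0, 0.088], [-0.0363, 0.0938, 0, 0, 0.088], [-0.0363, 0.0938, 0, 0, 0.088], [-0.0363, 0.0938, 0, 0, 0.088], [-0.0363, 0.0938, 0, 0, 0.088], [-0.0363, 0.0938, 0, 0, 0.088], [-0.03, 0.08, 0, 0, 0.088], [-0.015, 0.035, 0, 0, 0.088], [0, 0, 0, 0, 0.088], [0, 0, 0, 0, 0.088]]}'; python3 - <<'E'
from h import *
go(596,-122,440,-.195)
c,p,d=wrist("w1"); tops(c,d)
W=world(c,d); print(np.nanmedian(W[...,2]))
p,d=grab_frame("top")
E
```

```text
time_s: 0.73
eef_pos: [0.28, -0.6141, 0.4406]
tcp_rot: [0.1, 0.995, 0.0, -0.0]
force: [-0.1, -0.9, -0.2]
grip_width: 0.0876
finger_force: 0.0
time_s: 2.23
eef_pos: [0.5912, -0.1223, 0.4403]
tcp_rot: [0.096, 0.995, -0.0, -0.0]
force: [-0.6, -0.1, -0.3]
grip_width: 0.0874
finger_force: 0.0
t 2.23 turn 0.0027  dx -0.0046 dy 0.0012 dz 0.0003 eef [ 0.5912 -0.1223  0.4403] psi -0.1923 tilt [-0.0009 -0.0001]
buff 5073 z 0.1649 [ 595.3 -125.   108.    34.9] -0.196 mean [ 592.4 -124.4]
red 3009 z 0.1109 [ 576.4 -245.    82.2   39.1] 0.027 mean [ 574.5 -245.2]
blue 4343 z 0.1467 [459.5 -99.4  71.7  35.5] 0.301 mean [462.5 -99.4]
green 5410 z 0.1288 [ 444.3 -249.4   83.8   39.3] -0.107 mean [ 442.4 -249.4]
tall 6799 z 0.2045 [537.2  50.8 113.   23.3] 0.088 mean [530.3  51.2]
small none
0.08961160018500888
```

View pics/w1.png

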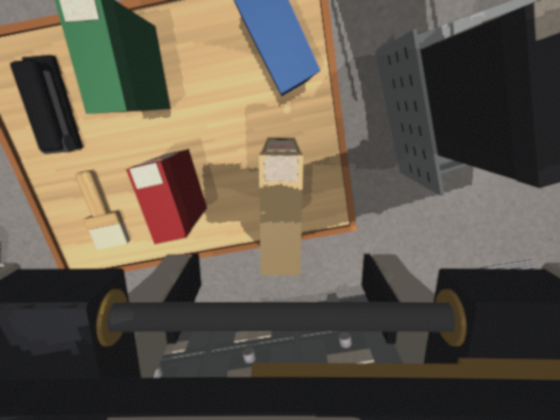

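The wrist view puts buff's top at (280,210) with its label at (280,165), between the fingers. It agrees with the top camera to 1 mm, so I'll descend and grip.

Scaled: 0.035 m is 0.0875, 0.028 m is 0.07, 0.003 rad is 0.0019.

```bash
python3 -c "
from h import *
go(596,-124.3,305,-.195)"
python3 -m inch '{"rows": [[-0.0105, -0.0025, 0.05, 0.0019, 0.088], [0, 0, 0.0875, 0, 0.088], [0, 0, 0.0875, 0, 0.088], [0, 0, 0.07, 0, 0.088], [0, 0, 0.03, 0, 0.088], [0, 0, 0.0125, 0, 0.088], [0, 0, 0, 0, 0.088], [0, 0, 0, 0, 0.088]]}' 30
python3 -c "
from h import *
go(596,-124.3,305,-.195)"
```

```text
t 2.33 turn 0.0002  dx -0.0054 dy 0.0005 dz 0.1356 eef [ 0.5906 -0.1237  0.4406] psi -0.1948 tilt [-0.0004 -0.0001]
time_s: 3.0
eef_pos: [0.5952, -0.1258, 0.3067]
tcp_rot: [0.099, 0.995, -0.0, 0.001]
force: [0.9, 0.5, 0.4]
grip_width: 0.0875
finger_force: 0.0
t 3.00 turn -0.0038  dx -0.0005 dy 0.0016 dz 0.0017 eef [ 0.5952 -0.1258  0.3067] psi -0.1988 tilt [ 0.0012 -0.0003]
```

Scaled: 0.0016 m is 0.004, 0.0015 m is 0.0038, -0.004 rad is -0.0025.

```bash
python3 -m inch '{"rows": [[0, 0.004, 0.0038, -0.0025, 0.088], [0, 0, 0, 0, 0.05], [0, 0, 0, 0, 0.05], [0, 0, 0, 0, 0.03], [0, 0, 0, 0, 0.03], [0, 0, 0, 0, 0.03], [0, 0, 0, 0, 0.03], [0, 0, 0, 0, 0.03], [0, 0, 0, 0, 0.03]]}' 30
python3 -c "
from h import *
go(596,-124.3,305,-.195);print(calibration('wrist')['world_from_camera'][:3,3])"
```

```text
time_s: 3.75
eef_pos: [0.5954, -0.1234, 0.3041]
tcp_rot: [0.097, 0.995, -0.0, -0.0]
force: [-1.0, 0.2, -0.5]
grip_width: 0.0398
finger_force: 0.0
t 3.75 turn 0.0008  dx -0.0008 dy -0.0008 dz -0.0009 eef [ 0.5954 -0.1234  0.3041] psi -0.1942 tilt [-0.0001 -0.    ]
[ 0.51143915 -0.10805949  0.28467101]
```

Scaled: -0.01 m is -0.025, -0.006 m is -0.015.

```bash
python3 -m inch '{"rows": [[0, 0, 0, 0, 0.03], [0, 0, 0, 0, 0.03], [0, 0, 0, 0, 0.03], [0, 0, 0, 0, 0.03], [0, 0, 0, 0, 0.03]]}' 30
python3 -m inch '{"rows": [[0, 0, -0.01, 0, 0.03], [0, 0, -0.025, 0, 0.03], [0, 0, -0.025, 0, 0.03], [0, 0, -0.015, 0, 0.03], [0, 0, 0, 0, 0.03], [0, 0, 0, 0, 0.03]]}'
```

```text
time_s: 4.17
eef_pos: [0.5954, -0.1234, 0.3041]
tcp_rot: [0.097, 0.995, 0.0, -0.0]
force: [0.1, -0.3, -0.2]
grip_width: 0.0337
finger_force: 30.0
time_s: 4.67
eef_pos: [0.5954, -0.1233, 0.3348]
tcp_rot: [0.097, 0.995, 0.0, 0.001]
force: [-0.8, 0.4, -6.9]
grip_width: 0.034
finger_force: 30.0
```

Scaled: -0.035 m is -0.0875, -0.03 m is -0.075, -0.08 rad is -0.0509.

```bash
python3 -m inch '{"rows": [[0, 0, -0.0375, 0, 0.03], [0, 0, -0.075, 0, 0.03], [0, 0, -0.0875, 0, 0.03], [0, 0, -0.0875, 0, 0.03], [0, 0, -0.0875, 0, 0.03], [0, 0, -0.075, 0, 0.03], [0, 0, -0.0375, 0, 0.03], [0, 0, 0, -0.0255, 0.03], [0, 0, 0, -0.0509, 0.03], [0, 0, 0, -0.0509, 0.03], [0, 0, 0, -0.0465, 0.03], [0, 0, 0, -0.0255, 0.03], [0, 0, 0, 0, 0.03]]}'
python3 -c "
from h import *
go(480,235,530,.118)"
```

```text
time_s: 5.75
eef_pos: [0.5952, -0.1233, 0.5284]
tcp_rot: [-0.06, 0.998, 0.0, -0.001]
force: [0.0, 0.0, -7.3]
grip_width: 0.0336
finger_force: 30.0
t 5.75 turn 0.0026  dx 0.0722 dy 0.3694 dz -0.0016 eef [ 0.5952 -0.1233  0.5284] psi 0.1206 tilt [-0.0014  0.0004]
```

Scaled: 0.0333 m is 0.0833, 0.025 m is 0.0625, 0.0026 rad is 0.0017.

```bash
python3 -m inch '{"rows": [[0.005, 0.0275, 0, 0.0017, 0.03], [0.0125, 0.0625, 0, 0, 0.03], [0.0163, 0.0833, 0, 0, 0.03], [0.0163, 0.0833, 0, 0, 0.03], [0.0163, 0.0833, 0, 0, 0.03], [0.0163, 0.0833, 0, 0, 0.03], [0.0163, 0.0833, 0, 0, 0.03], [0.0163, 0.0833, 0, 0, 0.03], [0.0163, 0.0833, 0, 0, 0.03], [0.0163, 0.0833, 0, 0, 0.03], [0.0163, 0.0833, 0, 0, 0.03], [0.0125, 0.0625, 0, 0, 0.03], [0.005, 0.0275, 0, 0, 0.03], [0, 0, 0, 0, 0.03], [0, 0, 0, 0, 0.03]]}'
python3 - <<'E'
from h import *
go(480,235,530,.118)
c,p,d=wrist("w2"); np.savez("w2.npz",p=p,d=d,T=c["world_from_camera"])
tops(c,d,{k:EXP[k] for k in("tall","small")})
pp,dd=grab_frame("top"); np.savez("top1.npz",p=pp,d=dd)
def shelf(c,d):
  W=world(c,d)
  for z,t in ((.075,.004),(.115,.004)):
    P=plane(c,z); R=P[...,0]*.993+P[...,1]*.1177;S=-P[...,0]*.1177+P[...,1]*.993
    m=(abs(W[...,2]-z)<t)&(R>.48)&(R<.625)&(S>-.06)&(S<.42)
    k,L,St,C=cv2.connectedComponentsWithStats(m.astype(np.uint8))
    for i in range(1,k):
        if St[i,4]>40:
            q=P[L==i][:,:2]; a=rect(q); print(z,St[i,4],np.round(C[i]),*a,"s %.1f r %.1f"%(S[L==i].mean()*1000,R[L==i].mean()*1000))
shelf(c,d)
E
```

```text
time_s: 7.0
eef_pos: [0.4798, 0.2379, 0.5289]
tcp_rot: [-0.058, 0.998, -0.0, -0.0]
force: [0.1, -0.2, -5.6]
grip_width: 0.034
finger_force: 30.0
t 7.00 turn -0.0013  dx 0.0001 dy -0.0029 dz -0.0011 eef [0.4798 0.2379 0.5289] psi 0.1167 tilt [-0.0006 -0.0005]
tall 3804 z 0.2048 [533.9  64.4 112.2  39.3] 0.126 mean [526.5  63.1]
small 1809 z 0.1146 [470.2 420.6  74.1  38.7] 0.113 mean [468.9 420.3]
0.075 271 [443. 200.] [498.3 464.5 138.7   5.7] 0.107 s 402.8 r 546.1
0.075 177 [164. 193.] [534.   80.4 114.7   5.6] 0.147 s 16.8 r 536.1
0.075 123 [405. 180.] [472.9 405.1  72.2   3.8] 0.12 s 346.7 r 516.2
0.075 245 [388. 205.] [511.6 391.3 111.1   4.8] 0.122 s 328.4 r 553.3
0.075 247 [177. 206.] [547.8  98.5 111.4   4.9] 0.117 s 33.1 r 553.9
0.075 203 [229. 205.] [538.4 171.1 110.    3.8] 0.12 s 106.5 r 552.5
0.075 205 [335. 206.] [521.  317.3 110.    3.9] 0.123 s 253.8 r 553.6
0.115 41 [ 99. 162.] [487.5  16.   11.    5.7] 0.102 s -41.8 r 485.8
0.115 253 [151. 198.] [529.9  78.6 117.7  31.3] 0.384 s 15.2 r 532.1
0.115 1706 [429. 186.] [470.4 421.   72.7  37. ] 0.118 s 362.5 r 515.4
0.115 441 [459. 208.] [497.2 464.9 135.9   6. ] 0.129 s 403.3 r 544.2
```

View pics/w2.png

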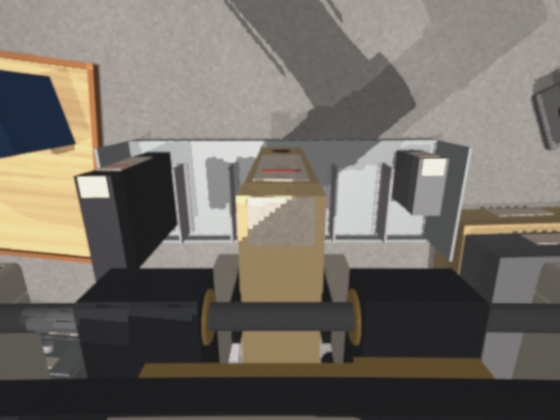

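The wrist view shows the shelf's empty bays, with tall's label at (93,187), small's label at (432,167) and the held buff box upright in the middle, its spine edge near row 195. The dividers put the shelf centre at s=180.4 and its yaw at about 0.12. Next I'll measure the held spine in the same camera.

```bash
python3 - <<'E'
from h import *
f=np.load("w2.npz");c=calibration("wrist");c["world_from_camera"]=f["T"];p,d=f["p"],f["d"]
W=world(c,d);t=.12
R=W[...,0]*np.cos(t)+W[...,1]*np.sin(t);S=-W[...,0]*np.sin(t)+W[...,1]*np.cos(t)
for v in range(140,262,6): print(v,np.round(1000*np.median(R[v,276:290]),1),np.round(1000*np.median(W[v,276:290,2]),1))
e=np.array([.4798,.2379]);print("tcp r,s",e@[np.cos(t),np.sin(t)],e@[-np.sin(t),np.cos(t)])
for v in(215,230,255): 
  m=np.where(abs(W[v,200:360,2]-.388)<.01)[0]+200; print(v,m.min(),m.max(),np.round(1000*S[v,[m.min(),m.max()]],1))
# filed spines by same means
for n,(u0,u1,v0,v1) in dict(tall=(85,105,165,215),small=(426,438,145,180)).items():
  for v in range(v0,v1,5): print(n,v,np.round(1000*np.median(R[v,u0:u1]),1),np.round(1000*np.median(W[v,u0:u1,2]),1))
E
```

```text
140 467.8 27.5
146 476.2 29.9
152 452.2 268.4
158 451.8 299.1
164 451.7 321.9
170 451.2 342.9
176 451.8 355.0
182 452.7 363.9
188 452.2 377.2
194 452.3 386.4
200 453.6 390.4
206 456.0 390.4
212 458.4 390.7
218 460.9 390.6
224 463.4 390.4
230 465.9 390.6
236 468.4 390.5
242 470.9 390.9
248 474.1 389.5
254 476.8 389.4
260 479.5 389.4
tcp r,s 0.5048291175967189 0.17875125741241127
215 237 325 [160.7 195.1]
230 237 324 [160.5 194.8]
255 238 323 [160.2 194.9]
tall 165 506.6 15.7
tall 170 483.5 174.9
tall 175 482.9 203.1
tall 180 487.2 205.5
tall 185 492.0 205.8
tall 190 496.9 206.0
tall 195 502.0 205.5
tall 200 507.2 204.6
tall 205 512.3 204.5
tall 210 517.3 205.0
small 145 475.7 30.2
small 150 482.7 30.9
small 155 480.5 95.0
small 160 483.4 115.7
small 165 489.5 115.7
small 170 495.7 115.3
small 175 502.1 114.4
```

```bash
cat >> h.py <<'E'
T0,S0,RS=.12,179.5,482.5
def bay(n,z,doff=0.):
    b,dep={"buff":(-111,105),"blue":(-37,96),"green":(37,88),"red":(111,80)}[n]
    r=RS+dep/2+doff; s=S0+b; C,N=np.cos(T0),np.sin(T0)
    go(r*C-s*N,r*N+s*C,z,T0)
E
python3 -c "
from h import *
bay('buff',340)"
```

```text
t 7.10 turn -0.0047  dx -0.0299 dy -0.1091 dz 0.1891 eef [0.4802 0.2368 0.5291] psi 0.1153 tilt [-0.0002 -0.0004]
```

Scaled: -0.028 m is -0.07, -0.025 m is -0.0625, -0.0047 rad is -0.003.

```bash
python3 -m inch '{"rows": [[-0.01, -0.0325, 0, -0.003, 0.03], [-0.0175, -0.0625, 0, 0, 0.03], [-0.0188, -0.07, 0, 0, 0.03], [-0.0175, -0.0625, 0, 0, 0.03], [-0.0105, -0.0365, 0, 0, 0.03], [0, -0.0088, 0, 0, 0.03], [0, 0, 0.025, 0, 0.03], [0, 0, 0.055, 0, 0.03], [0, 0, 0.07, 0, 0.03], [0, 0, 0.07, 0, 0.03], [0, 0, 0.055, 0, 0.03], [0, 0, 0.025, 0, 0.03], [0, 0, 0, 0, 0.03], [0, 0, 0, 0, 0.03]]}'
python3 -c "
from h import *
bay('buff',340)"
```

```text
time_s: 8.27
eef_pos: [0.523, 0.1329, 0.4095]
tcp_rot: [-0.061, 0.998, -0.0, 0.0]
force: [0.3, -0.2, -4.8]
grip_width: 0.0338
finger_force: 30.0
t 8.27 turn 0.0012  dx 0.0002 dy -0.0008 dz 0.0695 eef [0.523  0.1329 0.4095] psi 0.1212 tilt [ 0.0002 -0.0006]
```

Scaled: 0.02 m is 0.05, 0.015 m is 0.0375, 0.001 rad is 0.0006.

```bash
python3 -m inch '{"rows": [[0, -0.0018, 0.025, 0.0006, 0.03], [0, 0, 0.05, 0, 0.03], [0, 0, 0.05, 0, 0.03], [0, 0, 0.0375, 0, 0.03], [0, 0, 0.0175, 0, 0.03], [0, 0, 0.0075, 0, 0.03], [0, 0, 0, 0, 0.03], [0, 0, 0, 0, 0.03]]}'
python3 -c "
from h import *
bay('buff',326)"
```

```text
time_s: 8.93
eef_pos: [0.5234, 0.1322, 0.3353]
tcp_rot: [-0.06, 0.998, 0.0, 0.001]
force: [1.2, -1.0, -5.8]
grip_width: 0.0342
finger_force: 30.0
t 8.93 turn 0.0001  dx 0.0005 dy -0.0000 dz 0.0093 eef [0.5234 0.1322 0.3353] psi 0.1201 tilt [0.0018 0.0007]
```

Scaled: 0.002 m is 0.005, 0.0015 m is 0.0038.

```bash
python3 -m inch '{"rows": [[0, 0, 0.005, 0, 0.03], [0, 0, 0.005, 0, 0.03], [0, 0, 0.0038, 0, 0.03], [0, 0, 0.0025, 0, 0.03], [0, 0, 0.0025, 0, 0.03], [0, 0, 0, 0, 0.03], [0, 0, 0, 0, 0.03]]}'
python3 -m inch '{"rows": [[0, 0, 0.0013, 0, 0.03], [0, 0, 0.0013, 0, 0.03], [0, 0, 0, 0, 0.03]]}'
python3 -m inch '{"rows": [[0, 0, 0.0013, 0, 0.03], [0, 0, 0.0013, 0, 0.03], [0, 0, 0, 0, 0.03]]}'
```

```text
time_s: 9.52
eef_pos: [0.5229, 0.1319, 0.3266]
tcp_rot: [-0.06, 0.998, -0.0, -0.0]
force: [-0.7, 0.4, -6.6]
grip_width: 0.0342
finger_force: 30.0
time_s: 9.77
eef_pos: [0.523, 0.132, 0.3261]
tcp_rot: [-0.06, 0.998, 0.0, 0.0]
force: [-1.4, -0.2, -1.6]
grip_width: 0.0338
finger_force: 30.0
time_s: 10.02
eef_pos: [0.523, 0.1319, 0.3261]
tcp_rot: [-0.06, 0.998, 0.0, 0.001]
force: [-6.0, -0.8, 6.9]
grip_width: 0.0337
finger_force: 30.0
```

Scaled: -0.0007 m is -0.0018.

```bash
python3 -m inch '{"rows": [[0, 0, -0.0018, 0, 0.036], [0, 0, 0, 0, 0.04], [0, 0, 0, 0, 0.046], [0, 0, 0, 0, 0.046], [0, 0, 0, 0, 0.046], [0, 0, 0, 0, 0.046]]}'
python3 -m inch '{"rows": [[0, 0, -0.02, 0, 0.046], [0, 0, -0.05, 0, 0.046], [0, 0, -0.0875, 0, 0.046], [0, 0, -0.1, 0, 0.05], [0, 0, -0.1, 0, 0.088], [0, 0, -0.0625, 0, 0.088], [0, 0, -0.025, 0, 0.088], [0, 0, 0, 0, 0.088], [0, 0, 0, 0, 0.088]]}'
python3 - <<'E'
from h import *
go(448,-102,440,.293)
c,p,d=wrist("w3"); tops(c,d,{"tall":EXP["tall"],"buff":(523,132,.186),"blue":EXP["blue"]})
t=T0;W=world(c,d);R=W[...,0]*np.cos(t)+W[...,1]*np.sin(t);S=-W[...,0]*np.sin(t)+W[...,1]*np.cos(t)
for n,(s,z) in dict(tall=(-2,.15),buff=(68.5,.15)).items():
  m=(abs(S-s/1000)<.012)&(abs(W[...,2]-z)<.03)&(abs(R-.48)<.02); print(n,"spine r",m.sum(),np.median(R[m])*1000)
E
```

```text
time_s: 10.52
eef_pos: [0.523, 0.1319, 0.3253]
tcp_rot: [-0.06, 0.998, -0.0, 0.0]
force: [0.1, 0.2, -0.8]
grip_width: 0.0461
finger_force: 0.0
time_s: 11.27
eef_pos: [0.5227, 0.1318, 0.5036]
tcp_rot: [-0.06, 0.998, 0.0, 0.0]
force: [0.3, -0.8, -0.9]
grip_width: 0.078
finger_force: 0.0
t 11.27 turn -0.1732  dx 0.1390 dy -0.2023 dz 0.0636 eef [0.5227 0.1318 0.5036] psi 0.1198 tilt [0.0005 0.0008]
tall 4643 z 0.2049 [535.5  63.7 114.7  36.3] 0.126 mean [529.4  63.3]
buff 3942 z 0.1869 [522.9 130.5 106.9  34.9] 0.119 mean [520.4 130.2]
blue 4670 z 0.1468 [ 446.9 -101.4   97.8   40.8] 0.301 mean [ 444.5 -102.4]
tall spine r 178 482.1820306968976
buff spine r 164 481.54417308210816
```

View pics/w3.png

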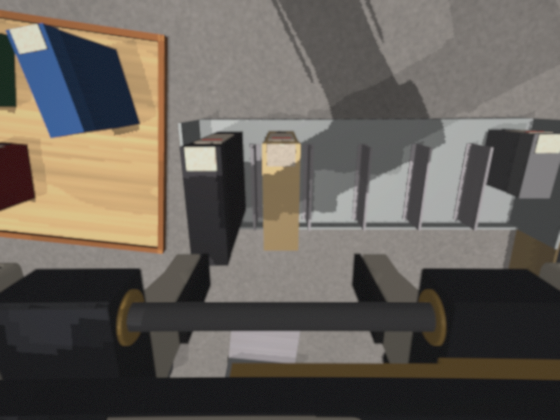

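Buff stands at (281,195) in its bay, its spine within 0.6 mm of tall's. I'll check its lateral centring against the flanking dividers.

```bash
cat >> h.py <<'E'
def divs(c,d,t=T0):
    W=world(c,d)
    for z in (.075,.115):
        P=plane(c,z); R=P[...,0]*np.cos(t)+P[...,1]*np.sin(t);S=-P[...,0]*np.sin(t)+P[...,1]*np.cos(t)
        m=(abs(W[...,2]-z)<.003)&(R>.50)&(R<.61)&(S>-.06)&(S<.42)
        k,L,St,C=cv2.connectedComponentsWithStats(m.astype(np.uint8))
        for i in range(1,k):
            s=S[L==i]*1000
            if St[i,4]>60 and np.ptp(s)<14: print("div z",z,St[i,4],"s %.1f [%.1f %.1f] slope %.4f"%(s.mean(),*np.percentile(s,[5,95]),np.polyfit(R[L==i],S[L==i],1)[0]))
E
python3 - <<'E'
from h import *
c,p,d=wrist("w4"); divs(c,d)
t=T0;W=world(c,d);P=plane(c,.186);S=-W[...,0]*np.sin(t)+W[...,1]*np.cos(t);R=W[...,0]*np.cos(t)+W[...,1]*np.sin(t)
for n,z,s0 in(("tall",.204,-2),("buff",.186,68)):
  m=(abs(W[...,2]-z)<.003)&(abs(S-s0/1000)<.03)&(R>.5)&(R<.57); print(n,np.percentile(S[m]*1000,[1,99]))
for n,z,s0 in(("tall foot",.06,-2),("buff foot",.06,68)):
  m=(abs(W[...,2]-z)<.02)&(abs(S-s0/1000)<.022)&(abs(R-.482)<.006); print(n,m.sum(),np.percentile(S[m]*1000,[3,97]) if m.any() else "")
E
```

```text
div z 0.075 214 s 31.2 [29.7 32.7] slope 0.0014
div z 0.075 217 s 104.9 [103.4 106.4] slope 0.0008
div z 0.075 250 s 179.7 [177.9 181.5] slope 0.0046
div z 0.075 288 s 252.7 [250.7 254.8] slope 0.0056
div z 0.075 345 s 326.5 [324.0 329.0] slope -0.0039
div z 0.075 136 s 345.2 [343.2 347.4] slope 0.0003
div z 0.075 136 s 401.7 [399.1 404.2] slope -0.0193
tall [-18.48737183  15.88651107]
buff [49.87526939 84.00616771]
tall foot 94 [-17.79083446  14.94146763]
buff foot 59 [50.81291906 83.04867506]
```

Buff is 1.1 mm off its bay's middle, which is fine; I'll shift S0 by +1 for the rest. Next is blue.

Scaled: -0.029 m is -0.0725, -0.025 m is -0.0625, -0.087 rad is -0.0554.

```bash
sed -i 's/S0,RS=.12,179.5/S0,RS=.12,180.5/' h.py; python3 -m inch '{"rows": [[0, 0, 0, -0.0554, 0.088], [0, 0, 0, -0.0547, 0.088], [0.02, -0.03, 0, 0, 0.088], [0.04, -0.06, 0, 0, 0.088], [0.05, -0.0725, 0, 0, 0.088], [0.05, -0.0725, 0, 0, 0.088], [0.05, -0.0725, 0, 0, 0.088], [0.05, -0.0725, 0, 0, 0.088], [0.0425, -0.0625, 0.025, 0, 0.088], [0.025, -0.0375, 0.05, 0, 0.088], [0.0125, -0.02, 0.05, 0, 0.088], [0, 0, 0.025, 0, 0.088], [0, 0, 0, 0, 0.088], [0, 0, 0, 0, 0.088]]}'
python3 - <<'E'
from h import *
go(448,-102.2,287,.293)
c,p,d=wrist("w5"); tops(c,d,{"blue":EXP["blue"],"green":EXP["green"]})
E
```

```text
time_s: 12.53
eef_pos: [0.4505, -0.0988, 0.443]
tcp_rot: [-0.146, 0.989, -0.0, -0.001]
force: [0.0, -0.3, 0.5]
grip_width: 0.0877
finger_force: 0.0
t 12.53 turn -0.0008  dx 0.0034 dy -0.0025 dz 0.1560 eef [ 0.4505 -0.0988  0.443 ] psi 0.2922 tilt [-0.0016 -0.0006]
blue 4182 z 0.1469 [ 446.9 -104.    98.4   34.7] 0.307 mean [ 444.6 -104.4]
green 4335 z 0.1288 [ 440.6 -248.8   90.1   37.8] -0.107 mean [ 438.7 -249. ]
```

Scaled: 0.035 m is 0.0875, 0.03 m is 0.075, -0.008 rad is -0.0051.

```bash
python3 -m inch '{"rows": [[0.01, -0.008, 0.0375, -0.0051, 0.088], [0, 0, 0.075, 0, 0.088], [0, 0, 0.0875, 0, 0.088], [0, 0, 0.0875, 0, 0.088], [0, 0, 0.0625, 0, 0.08], [0, 0, 0.03, 0, 0.074], [0, 0, 0.01, 0, 0.068], [0, 0, 0, 0, 0.06], [0, 0, 0, 0, 0.05]]}' 30
python3 -c "
from h import *
go(447.5,-103,287,.30)"
```

```text
time_s: 13.33
eef_pos: [0.4485, -0.1025, 0.2885]
tcp_rot: [-0.15, 0.989, -0.0, 0.001]
force: [0.9, -0.1, 0.3]
grip_width: 0.0605
finger_force: 0.0
t 13.33 turn 0.0019  dx 0.0011 dy -0.0001 dz 0.0015 eef [ 0.4485 -0.1025  0.2885] psi 0.3019 tilt [ 0.0016 -0.0001]
```

Close, lift, turn to the shelf's yaw.

Scaled: 0.0015 m is 0.0038, 0.001 m is 0.0025.

```bash
python3 -m inch '{"rows": [[0.0025, 0, 0.0038, 0, 0.04], [0, 0, 0, 0, 0.03], [0, 0, 0, 0, 0.03], [0, 0, 0, 0, 0.03], [0, 0, 0, 0, 0.03], [0, 0, 0, 0, 0.03], [0, 0, 0, 0, 0.03], [0, 0, 0, 0, 0.03], [0, 0, 0, 0, 0.03]]}' 30
python3 -m inch '{"rows": [[0, 0, -0.01, 0, 0.03], [0, 0, -0.025, 0, 0.03], [0, 0, -0.05, 0, 0.03], [0, 0, -0.075, 0, 0.03], [0, 0, -0.09, 0, 0.03], [0, 0, -0.09, 0, 0.03], [0, 0, -0.09, 0, 0.03], [0, 0, -0.075, 0, 0.03], [0, 0, -0.0375, 0.0255, 0.03], [0, 0, -0.0125, 0.0382, 0.03], [0, 0, 0, 0.0318, 0.03], [0, 0, 0, 0.0191, 0.03], [0, 0, 0, 0, 0.03], [0, 0, 0, 0, 0.03]]}'
python3 -c "
from h import *
bay('blue',510)"
```

```text
time_s: 14.08
eef_pos: [0.4468, -0.1032, 0.2865]
tcp_rot: [-0.15, 0.989, 0.0, 0.0]
force: [-2.8, 3.2, 7.1]
grip_width: 0.0338
finger_force: 30.0
time_s: 15.25
eef_pos: [0.4462, -0.1034, 0.5071]
tcp_rot: [-0.061, 0.998, 0.0, -0.001]
force: [0.3, 0.2, -6.3]
grip_width: 0.0338
finger_force: 30.0
t 15.25 turn 0.0017  dx -0.0998 dy 0.2995 dz -0.0029 eef [ 0.4462 -0.1034  0.5071] psi 0.1217 tilt [-0.0019  0.0002]
```

The rows are not in the units I measure in: shifts go in shares of 0.4 m and turns go in shares of pi/2 rad. I convert before sending: 0.0335 m is 0.0838, 0.022 m is 0.055, 0.0017 rad is 0.0011.

```bash
python3 -m inch '{"rows": [[-0.0075, 0.025, 0, 0.0011, 0.03], [-0.0175, 0.055, 0, 0, 0.03], [-0.028, 0.0838, 0, 0, 0.03], [-0.028, 0.0838, 0, 0, 0.03], [-0.028, 0.0838, 0, 0, 0.03], [-0.028, 0.0838, 0, 0, 0.03], [-0.028, 0.0838, 0, 0, 0.03], [-0.028, 0.0838, 0, 0, 0.03], [-0.028, 0.0838, 0, 0, 0.03], [-0.0175, 0.055, 0, 0, 0.03], [-0.0088, 0.0275, 0, 0, 0.03], [0, 0, 0, 0, 0.03], [0, 0, 0, 0, 0.03]]}'
cat >> h.py <<'E'
def held(top_off=.141):
    """held box in the wrist camera: spine r and mid s against tcp"""
    s=sense(); e=s["eef_pos"]; c,p,d=wrist("held"); W=world(c,d); t=T0
    r=lambda q:q[...,0]*np.cos(t)+q[...,1]*np.sin(t); sf=lambda q:-q[...,0]*np.sin(t)+q[...,1]*np.cos(t)
    R,S=r(W)*1000,sf(W)*1000; er,es=r(e)*1000,sf(e)*1000; zt=e[2]-top_off
    m=(abs(S-es)<12)&(W[...,2]<zt-.02)&(W[...,2]>zt-.08)&(R<er-30)&(R>er-65)
    k=(abs(S-es)<25)&(abs(W[...,2]-zt)<.006)&(R<er)&(R>er-60)
    print("held spine r-tcp %.1f (n %d) s-tcp %s topz %.4f/%.4f"%(np.median(R[m])-er,m.sum(),np.round(np.percentile(S[k],[1,99])-es,1),np.median(W[k][:,2]),zt))
    return c,p,d
E
python3 - <<'E'
from h import *
bay('blue',318)
held()
E
```

```text
time_s: 16.33
eef_pos: [0.509, 0.2065, 0.5071]
tcp_rot: [-0.06, 0.998, -0.001, -0.001]
force: [-0.2, 0.2, -5.7]
grip_width: 0.0338
finger_force: 30.0
t 16.33 turn 0.0008  dx -0.0004 dy -0.0005 dz 0.1891 eef [0.509  0.2065 0.5071] psi 0.1208 tilt [-0.0015 -0.0013]
held spine r-tcp -48.7 (n 1160) s-tcp [-22.5  22.4] topz 0.3676/0.3661
```

Scaled: 0.034 m is 0.085, 0.03 m is 0.075.

```bash
python3 -m inch '{"rows": [[-0.0025, -0.0013, 0.02, 0, 0.03], [0, 0, 0.05, 0, 0.03], [0, 0, 0.075, 0, 0.03], [0, 0, 0.085, 0, 0.03], [0, 0, 0.085, 0, 0.03], [0, 0, 0.075, 0, 0.03], [0, 0, 0.045, 0, 0.03], [0, 0, 0.025, 0, 0.03], [0, 0, 0.01, 0, 0.03], [0, 0, 0, 0, 0.03], [0, 0, 0, 0, 0.03]]}'
python3 -c "
from h import *
bay('blue',308.5)"
```

```text
time_s: 17.3
eef_pos: [0.5108, 0.2054, 0.3211]
tcp_rot: [-0.06, 0.998, 0.0, 0.001]
force: [-1.1, 0.7, -5.4]
grip_width: 0.034
finger_force: 30.0
t 17.30 turn -0.0009  dx 0.0012 dy 0.0007 dz 0.0126 eef [0.5108 0.2054 0.3211] psi 0.1191 tilt [0.0018 0.001 ]
```

Scaled: 0.004 m is 0.01, 0.003 m is 0.0075.

```bash
python3 -m inch '{"rows": [[0, 0.0015, 0.01, 0, 0.03], [0, 0, 0.0075, 0, 0.03], [0, 0, 0.005, 0, 0.03], [0, 0, 0.0025, 0, 0.03], [0, 0, 0.0025, 0, 0.03], [0, 0, 0, 0, 0.03], [0, 0, 0, 0, 0.03]]}'
python3 -m inch '{"rows": [[0, 0, 0.0018, 0, 0.03], [0, 0, 0.0013, 0, 0.03], [0, 0, 0, 0, 0.03]]}'
python3 -m inch '{"rows": [[0, 0, 0.0013, 0, 0.03], [0, 0, 0.0013, 0, 0.03], [0, 0, 0, 0, 0.03]]}'
```

```text
time_s: 17.88
eef_pos: [0.5102, 0.2061, 0.3089]
tcp_rot: [-0.06, 0.998, -0.0, 0.0]
force: [-0.1, -0.0, -5.7]
grip_width: 0.034
finger_force: 30.0
time_s: 18.13
eef_pos: [0.5102, 0.2061, 0.3085]
tcp_rot: [-0.06, 0.998, 0.0, 0.0]
force: [-3.7, 0.0, 4.0]
grip_width: 0.034
finger_force: 30.0
time_s: 18.38
eef_pos: [0.5102, 0.2061, 0.3085]
tcp_rot: [-0.06, 0.998, 0.0, 0.001]
force: [-7.3, -1.0, 13.0]
grip_width: 0.0341
finger_force: 30.0
```

Scaled: -0.001 m is -0.0025.

```bash
python3 -m inch '{"rows": [[0, 0, -0.0025, 0, 0.034], [0, 0, 0, 0, 0.037], [0, 0, 0, 0, 0.042], [0, 0, 0, 0, 0.046], [0, 0, 0, 0, 0.046], [0, 0, 0, 0, 0.046]]}'
python3 -m inch '{"rows": [[0, 0, -0.02, 0, 0.046], [0, 0, -0.05, 0, 0.046], [0, 0, -0.0875, 0, 0.046], [0, 0, -0.1, 0, 0.05], [0, 0, -0.1, 0, 0.088], [0, 0, -0.075, 0, 0.088], [0, 0, -0.0375, 0, 0.088], [0, 0, 0, 0, 0.088], [0, 0, 0, 0, 0.088]]}'
cat >> h.py <<'E'
def check(names,c,d):
    t=T0;W=world(c,d);S=(-W[...,0]*np.sin(t)+W[...,1]*np.cos(t))*1000;R=(W[...,0]*np.cos(t)+W[...,1]*np.sin(t))*1000
    Z=dict(tall=(.204,-2),buff=(.186,67.5),blue=(.168,143.5),green=(.150,217.5),red=(.132,291.5),small=(.114,364))
    for n in names:
        z,s0=Z[n]; k=(abs(W[...,2]-z)<.003)&(abs(S-s0)<25)&(R>490)&(R<540)
        m=(abs(S-s0)<12)&(W[...,2]<z-.01)&(W[...,2]>z-.07)&(abs(R-482)<12)
        pr=np.percentile(S[k],[1,99]) if k.any() else [0,0]
        print(n,"s %.1f [%.1f %.1f] yaw-err n %d, spine r %.1f n %d"%(np.mean(pr),*pr,k.sum(),np.median(R[m]) if m.any() else 0,m.sum()))
E
python3 - <<'E'
from h import *
c,p,d=wrist("w6"); check(["tall","buff","blue","small"],c,d); divs(c,d); tops(c,d,{"blue":(510,206,.168)})
go(442,-249.2,287,-.108)
E
```

```text
time_s: 18.88
eef_pos: [0.5103, 0.2061, 0.3076]
tcp_rot: [-0.06, 0.998, 0.0, 0.0]
force: [-0.1, 0.0, -0.2]
grip_width: 0.0459
finger_force: 0.0
time_s: 19.63
eef_pos: [0.51, 0.2059, 0.497]
tcp_rot: [-0.06, 0.998, 0.001, 0.001]
force: [0.1, 0.3, -1.2]
grip_width: 0.0778
finger_force: 0.0
tall s -0.9 [-18.5 16.6] yaw-err n 2431, spine r 482.6 n 199
buff s 67.4 [50.3 84.6] yaw-err n 2044, spine r 481.7 n 189
blue s 142.4 [125.3 159.5] yaw-err n 1806, spine r 482.1 n 157
small s 362.2 [344.7 379.8] yaw-err n 1466, spine r 481.0 n 98
div z 0.075 208 s 105.2 [103.7 106.7] slope 0.0001
div z 0.075 219 s 179.0 [177.5 180.4] slope 0.0001
div z 0.075 254 s 253.8 [252.0 255.5] slope 0.0024
div z 0.075 289 s 326.8 [324.7 328.8] slope 0.0048
div z 0.075 101 s 345.6 [343.9 347.2] slope -0.0276
div z 0.075 99 s 401.3 [399.4 403.2] slope -0.0025
div z 0.115 428 s 402.1 [399.6 404.6] slope -0.0014
div z 0.115 134 s 15.7 [14.7 16.7] slope 0.0052
blue 3415 z 0.169 [510.1 204.9  98.1  34.9] 0.121 mean [507.8 204.6]
t 19.68 turn 0.2271  dx 0.0184 dy -0.4597 dz 0.2086 eef [0.5099 0.2059 0.4956] psi 0.1191 tilt [-0.0002  0.0004]
```

Scaled: -0.04 m is -0.1, -0.035 m is -0.0875, 0.114 rad is 0.0726.

```bash
python3 -m inch '{"rows": [[0, 0, 0, 0.0726, 0.088], [0, 0, 0, 0.0719, 0.088], [0.001, -0.03, 0, 0, 0.088], [0.0025, -0.0625, 0, 0, 0.088], [0.0043, -0.1, 0, 0, 0.088], [0.0043, -0.1, 0, 0, 0.088], [0.0043, -0.1, 0, 0, 0.088], [0.0043, -0.1, 0, 0, 0.088], [0.0043, -0.1, 0, 0, 0.088], [0.0043, -0.1, 0, 0, 0.088], [0.0043, -0.1, 0, 0, 0.088], [0.0043, -0.1, 0, 0, 0.088], [0.0043, -0.1, 0, 0, 0.088], [0.0038, -0.0875, 0.025, 0, 0.088], [0, -0.05, 0.05, 0, 0.088], [0, -0.0193, 0.05, 0, 0.088], [0, 0, 0.0375, 0, 0.088], [0, 0, 0.015, 0, 0.088], [0, 0, 0, 0, 0.088], [0, 0, 0, 0, 0.088]]}'
python3 - <<'E'
from h import *
go(442,-249.2,269,-.108)
c,p,d=wrist("w7"); tops(c,d,{"green":EXP["green"]})
E
```

```text
time_s: 21.35
eef_pos: [0.4426, -0.249, 0.4248]
tcp_rot: [0.053, 0.999, -0.0, -0.0]
force: [0.7, 0.2, -0.4]
grip_width: 0.0878
finger_force: 0.0
t 21.35 turn 0.0016  dx 0.0005 dy -0.0002 dz 0.1558 eef [ 0.4426 -0.249   0.4248] psi -0.1064 tilt [-0.0008 -0.0002]
green 3815 z 0.129 [ 440.8 -250.7   90.3   34.9] -0.109 mean [ 438.6 -250.5]
```

Scaled: 0.035 m is 0.0875, 0.03 m is 0.075, 0.002 rad is 0.0013.

```bash
python3 -m inch '{"rows": [[0.0025, -0.0025, 0.0375, 0.0013, 0.088], [0, 0, 0.075, 0, 0.088], [0, 0, 0.0875, 0, 0.088], [0, 0, 0.0875, 0, 0.088], [0, 0, 0.0625, 0, 0.08], [0, 0, 0.03, 0, 0.074], [0, 0, 0.01, 0, 0.068], [0, 0, 0, 0, 0.06], [0, 0, 0, 0, 0.05]]}' 30
python3 -c "
from h import *
go(441.5,-250,269,-.108)"
python3 -m inch '{"rows": [[0, 0, 0.0025, 0, 0.04], [0, 0, 0, 0, 0.03], [0, 0, 0, 0, 0.03], [0, 0, 0, 0, 0.03], [0, 0, 0, 0, 0.03], [0, 0, 0, 0, 0.03], [0, 0, 0, 0, 0.03], [0, 0, 0, 0, 0.03], [0, 0, 0, 0, 0.03]]}' 30
python3 -m inch '{"rows": [[0, 0, -0.01, 0, 0.03], [0, 0, -0.025, 0, 0.03], [0, 0, -0.05, 0, 0.03], [0, 0, -0.075, 0, 0.03], [0, 0, -0.09, 0, 0.03], [0, 0, -0.09, 0, 0.03], [0, 0, -0.09, 0, 0.03], [0, 0, -0.075, 0, 0.03], [0, 0, -0.0375, -0.0255, 0.03], [0, 0, -0.0125, -0.0382, 0.03], [0, 0, 0, -0.0382, 0.03], [0, 0, 0, -0.0286, 0.03], [0, 0, 0, -0.0146, 0.03], [0, 0, 0, 0, 0.03], [0, 0, 0, 0, 0.03]]}'
python3 -c "
from h import *
bay('green',495)"
```

```text
time_s: 22.15
eef_pos: [0.4424, -0.2499, 0.27]
tcp_rot: [0.054, 0.999, -0.0, 0.001]
force: [-0.1, 0.7, 0.1]
grip_width: 0.0604
finger_force: 0.0
t 22.15 turn -0.0006  dx 0.0009 dy -0.0002 dz 0.0010 eef [ 0.4424 -0.2499  0.27  ] psi -0.1086 tilt [ 0.0019 -0.0007]
time_s: 22.9
eef_pos: [0.4417, -0.25, 0.2683]
tcp_rot: [0.055, 0.998, -0.0, 0.0]
force: [-1.1, 1.2, 4.9]
grip_width: 0.0338
finger_force: 30.0
time_s: 24.15
eef_pos: [0.4413, -0.2499, 0.4896]
tcp_rot: [-0.058, 0.998, 0.0, -0.0]
force: [0.5, -0.7, -3.2]
grip_width: 0.0339
finger_force: 30.0
t 24.15 turn -0.0032  dx -0.1183 dy 0.5184 dz -0.0054 eef [ 0.4413 -0.2499  0.4896] psi 0.1168 tilt [-0.0005  0.0002]
```

Scaled: 0.0374 m is 0.0935, 0.024 m is 0.06, -0.003 rad is -0.0019.

```bash
python3 -m inch '{"rows": [[-0.0068, 0.03, 0, -0.0019, 0.03], [-0.0138, 0.06, 0, 0, 0.03], [-0.0214, 0.0935, 0, 0, 0.03], [-0.0214, 0.0935, 0, 0, 0.03], [-0.0214, 0.0935, 0, 0, 0.03], [-0.0214, 0.0935, 0, 0, 0.03], [-0.0214, 0.0935, 0, 0, 0.03], [-0.0214, 0.0935, 0, 0, 0.03], [-0.0214, 0.0935, 0, 0, 0.03], [-0.0214, 0.0935, 0, 0, 0.03], [-0.0214, 0.0935, 0, 0, 0.03], [-0.0214, 0.0935, 0, 0, 0.03], [-0.0214, 0.0935, 0, 0, 0.03], [-0.0214, 0.0935, 0, 0, 0.03], [-0.0125, 0.055, 0, 0, 0.03], [-0.0063, 0.029, 0, 0, 0.03], [0, 0, 0, 0, 0.03], [0, 0, 0, 0, 0.03]]}'
python3 - <<'E'
from h import *
bay('green',302)
held()
E
```

```text
time_s: 25.65
eef_pos: [0.4962, 0.2792, 0.4891]
tcp_rot: [-0.061, 0.998, -0.001, -0.001]
force: [0.9, -0.4, -3.6]
grip_width: 0.0337
finger_force: 30.0
t 25.65 turn 0.0014  dx -0.0004 dy -0.0003 dz 0.1871 eef [0.4962 0.2792 0.4891] psi 0.1214 tilt [-0.0011 -0.0012]
held spine r-tcp -46.1 (n 1161) s-tcp [-22.6  22.7] topz 0.3499/0.3481
```

Scaled: 0.034 m is 0.085, -0.0022 m is -0.0055.

```bash
python3 -m inch '{"rows": [[-0.0055, -0.0008, 0.02, 0, 0.03], [0, 0, 0.05, 0, 0.03], [0, 0, 0.075, 0, 0.03], [0, 0, 0.085, 0, 0.03], [0, 0, 0.085, 0, 0.03], [0, 0, 0.075, 0, 0.03], [0, 0, 0.045, 0, 0.03], [0, 0, 0.0225, 0, 0.03], [0, 0, 0.01, 0, 0.03], [0, 0, 0, 0, 0.03], [0, 0, 0, 0, 0.03]]}'
python3 -c "
from h import *
bay('green',290.3,1.9)"
```

```text
time_s: 26.62
eef_pos: [0.499, 0.2789, 0.304]
tcp_rot: [-0.06, 0.998, 0.001, 0.001]
force: [0.1, -0.1, -2.7]
grip_width: 0.0337
finger_force: 30.0
t 26.62 turn 0.0010  dx 0.0004 dy 0.0003 dz 0.0137 eef [0.499  0.2789 0.304 ] psi 0.1210 tilt [0.0016 0.0012]
```

Scaled: 0.004 m is 0.01, 0.002 m is 0.005, 0.001 rad is 0.0006.

```bash
python3 -m inch '{"rows": [[0, 0.0008, 0.01, 0.0006, 0.03], [0, 0, 0.01, 0, 0.03], [0, 0, 0.005, 0, 0.03], [0, 0, 0.0025, 0, 0.03], [0, 0, 0.0025, 0, 0.03], [0, 0, 0, 0, 0.03], [0, 0, 0, 0, 0.03]]}'
python3 -m inch '{"rows": [[0, 0, 0.0018, 0, 0.03], [0, 0, 0.0013, 0, 0.03], [0, 0, 0, 0, 0.03]]}'
python3 -m inch '{"rows": [[0, 0, 0.001, 0, 0.03], [0, 0, 0.0008, 0, 0.03], [0, 0, 0, 0, 0.03]]}'
```

```text
time_s: 27.2
eef_pos: [0.4985, 0.2793, 0.2907]
tcp_rot: [-0.06, 0.998, -0.0, 0.0]
force: [-0.6, 0.5, -2.7]
grip_width: 0.0338
finger_force: 30.0
time_s: 27.45
eef_pos: [0.4985, 0.2793, 0.2903]
tcp_rot: [-0.06, 0.998, 0.0, 0.0]
force: [-2.4, -0.1, 4.4]
grip_width: 0.034
finger_force: 30.0
time_s: 27.7
eef_pos: [0.4985, 0.2793, 0.2903]
tcp_rot: [-0.06, 0.998, 0.0, 0.001]
force: [-6.0, -0.5, 9.8]
grip_width: 0.0335
finger_force: 30.0
```

Scaled: -0.001 m is -0.0025.

```bash
python3 -m inch '{"rows": [[0, 0, -0.0025, 0, 0.034], [0, 0, 0, 0, 0.037], [0, 0, 0, 0, 0.042], [0, 0, 0, 0, 0.046], [0, 0, 0, 0, 0.046], [0, 0, 0, 0, 0.046]]}'
python3 -m inch '{"rows": [[0, 0, -0.02, 0, 0.046], [0, 0, -0.05, 0, 0.046], [0, 0, -0.0875, 0, 0.046], [0, 0, -0.1, 0, 0.05], [0, 0, -0.1, 0, 0.088], [0, 0, -0.0875, 0, 0.088], [0, 0, -0.045, 0, 0.088], [0, 0, 0, 0, 0.088], [0, 0, 0, 0, 0.088]]}'
python3 - <<'E'
from h import *
c,p,d=wrist("w8"); check(["tall","buff","blue","green","small"],c,d); divs(c,d); tops(c,d,{"green":(498,279,.150)})
go(576.7,-245,410,.024)
E
```

```text
time_s: 28.2
eef_pos: [0.4985, 0.2793, 0.2897]
tcp_rot: [-0.06, 0.998, -0.0, -0.0]
force: [-0.8, -0.2, 0.2]
grip_width: 0.0454
finger_force: 0.0
time_s: 28.95
eef_pos: [0.4984, 0.2791, 0.4878]
tcp_rot: [-0.06, 0.998, 0.001, 0.001]
force: [0.2, -0.3, -0.5]
grip_width: 0.0775
finger_force: 0.0
tall s -0.2 [-17.3 16.8] yaw-err n 2406, spine r 483.1 n 264
buff s 67.9 [50.4 85.4] yaw-err n 2267, spine r 482.0 n 209
blue s 142.7 [125.5 159.9] yaw-err n 1929, spine r 482.2 n 194
green s 216.3 [199.2 233.3] yaw-err n 1678, spine r 481.8 n 152
small s 362.2 [345.0 379.3] yaw-err n 1444, spine r 480.6 n 100
div z 0.075 82 s 84.3 [83.3 85.2] slope -0.0068
div z 0.075 217 s 179.2 [177.7 180.7] slope -0.0002
div z 0.075 223 s 252.9 [251.4 254.4] slope -0.0001
div z 0.075 267 s 327.7 [325.9 329.5] slope 0.0031
div z 0.075 67 s 345.8 [344.8 346.8] slope 0.0082
div z 0.075 194 s 401.3 [400.0 402.9] slope 0.0042
div z 0.115 147 s 84.3 [83.3 85.3] slope -0.0027
div z 0.115 405 s 402.3 [399.9 404.7] slope -0.0104
green 2975 z 0.151 [497.5 277.8  90.1  34.7] 0.131 mean [495.7 277.7]
t 29.00 turn 0.0961  dx -0.0659 dy -0.5257 dz 0.0762 eef [0.4982 0.279  0.4862] psi 0.1201 tilt [0.0003 0.0008]
```

Scaled: -0.025 m is -0.0625, -0.013 m is -0.0325.

```bash
python3 -m inch '{"rows": [[-0.004, -0.0325, 0, 0, 0.088], [-0.0078, -0.0625, 0, 0, 0.088]]}' >/dev/null; python3 -c "
from h import *
go(576.7,-245,410,.024)"
```

```text
t 29.17 turn 0.0985  dx -0.0576 dy -0.4892 dz 0.0742 eef [0.5074 0.2427 0.4842] psi 0.1225 tilt [-0.002  -0.0015]
```

Scaled: -0.0385 m is -0.0963, -0.028 m is -0.07, 0.05 rad is 0.0318.

```bash
python3 -m inch '{"rows": [[0, 0, 0, 0.0318, 0.088], [0, 0, 0, 0.0306, 0.088], [-0.0065, -0.055, 0, 0, 0.088], [-0.0113, -0.0963, 0, 0, 0.088], [-0.0113, -0.0963, 0, 0, 0.088], [-0.0113, -0.0963, 0, 0, 0.088], [-0.0113, -0.0963, 0, 0, 0.088], [-0.0113, -0.0963, 0, 0, 0.088], [-0.0113, -0.0963, 0, 0, 0.088], [-0.0113, -0.0963, 0, 0, 0.088], [-0.0113, -0.0963, 0, 0, 0.088], [-0.0113, -0.0963, 0, 0, 0.088], [-0.0113, -0.0963, 0.025, 0, 0.088], [-0.0113, -0.0963, 0.0375, 0, 0.088], [-0.0083, -0.07, 0.05, 0, 0.088], [-0.0045, -0.0393, 0.045, 0, 0.088], [0, 0, 0.02, 0, 0.088], [0, 0, 0, 0, 0.088], [0, 0, 0, 0, 0.088]]}'
python3 - <<'E'
from h import *
c,p,d=wrist("w9"); tops(c,d,{"red":EXP["red"]})
go(576.7,-245.3,251,.024)
E
```

```text
time_s: 30.75
eef_pos: [0.5758, -0.2458, 0.414]
tcp_rot: [-0.011, 1.0, 0.0, -0.001]
force: [0.4, 0.4, 0.6]
grip_width: 0.088
finger_force: 0.0
red 3268 z 0.111 [ 575.9 -246.7   82.3   34.9] 0.029 mean [ 574.6 -246.8]
t 30.80 turn -0.0012  dx -0.0006 dy 0.0001 dz 0.1642 eef [ 0.5761 -0.2454  0.4152] psi 0.0228 tilt [-0.     -0.0003]
```

Scaled: 0.037 m is 0.0925, 0.026 m is 0.065, -0.003 rad is -0.0019.

```bash
python3 -m inch '{"rows": [[-0.0008, -0.0015, 0.0375, -0.0019, 0.088], [0, 0, 0.075, 0, 0.088], [0, 0, 0.0925, 0, 0.088], [0, 0, 0.0925, 0, 0.088], [0, 0, 0.065, 0, 0.08], [0, 0, 0.0325, 0, 0.074], [0, 0, 0.0125, 0, 0.068], [0, 0, 0, 0, 0.06], [0, 0, 0, 0, 0.05]]}' 30
python3 -c "
from h import *
go(576.5,-246,251,.026)"
python3 -m inch '{"rows": [[0, 0, 0, 0, 0.04], [0, 0, 0, 0, 0.03], [0, 0, 0, 0, 0.03], [0, 0, 0, 0, 0.03], [0, 0, 0, 0, 0.03], [0, 0, 0, 0, 0.03], [0, 0, 0, 0, 0.03], [0, 0, 0, 0, 0.03], [0, 0, 0, 0, 0.03]]}' 30
python3 -m inch '{"rows": [[0, 0, -0.01, 0, 0.03], [0, 0, -0.025, 0, 0.03], [0, 0, -0.05, 0, 0.03], [0, 0, -0.075, 0, 0.03], [0, 0, -0.09, 0, 0.03], [0, 0, -0.09, 0, 0.03], [0, 0, -0.09, 0, 0.03], [0, 0, -0.075, 0, 0.03], [0, 0, -0.0375, -0.0191, 0.03], [0, 0, -0.0125, -0.0255, 0.03], [0, 0, 0, -0.0153, 0.03], [0, 0, 0, 0, 0.03], [0, 0, 0, 0, 0.03]]}'
python3 -c "
from h import *
bay('red',475)"
```

```text
time_s: 31.55
eef_pos: [0.5772, -0.2458, 0.2535]
tcp_rot: [-0.013, 1.0, -0.0, 0.001]
force: [-0.3, -1.3, 0.3]
grip_width: 0.0603
finger_force: 0.0
t 31.55 turn 0.0006  dx 0.0007 dy -0.0001 dz 0.0025 eef [ 0.5772 -0.2458  0.2535] psi 0.0266 tilt [ 0.0022 -0.0007]
time_s: 32.3
eef_pos: [0.5766, -0.2463, 0.2526]
tcp_rot: [-0.013, 1.0, -0.0, 0.001]
force: [-0.3, 2.0, 5.9]
grip_width: 0.0341
finger_force: 29.9
time_s: 33.38
eef_pos: [0.576, -0.2462, 0.4726]
tcp_rot: [-0.059, 0.998, 0.0, -0.001]
force: [0.0, -0.1, -4.7]
grip_width: 0.0339
finger_force: 29.9
t 33.38 turn -0.0020  dx 0.0199 dy 0.6049 dz -0.0024 eef [ 0.576  -0.2462  0.4726] psi 0.1180 tilt [-0.002   0.0007]
```

Scaled: 0.039 m is 0.0975, 0.024 m is 0.06, -0.002 rad is -0.0013.

```bash
python3 -m inch '{"rows": [[0.001, 0.03, 0, -0.0013, 0.03], [0.002, 0.06, 0, 0, 0.03], [0.0033, 0.0975, 0, 0, 0.03], [0.0033, 0.0975, 0, 0, 0.03], [0.0033, 0.0975, 0, 0, 0.03], [0.0033, 0.0975, 0, 0, 0.03], [0.0033, 0.0975, 0, 0, 0.03], [0.0033, 0.0975, 0, 0, 0.03], [0.0033, 0.0975, 0, 0, 0.03], [0.0033, 0.0975, 0, 0, 0.03], [0.0033, 0.0975, 0, 0, 0.03], [0.0033, 0.0975, 0, 0, 0.03], [0.0033, 0.0975, 0, 0, 0.03], [0.0033, 0.0975, 0, 0, 0.03], [0.0033, 0.0975, 0, 0, 0.03], [0.0033, 0.0975, 0, 0, 0.03], [0, 0.0375, 0, 0, 0.03], [0, 0.0198, 0, 0, 0.03], [0, 0, 0, 0, 0.03], [0, 0, 0, 0, 0.03]]}'
python3 - <<'E'
from h import *
bay('red',287)
held()
E
```

```text
time_s: 35.05
eef_pos: [0.4838, 0.3516, 0.473]
tcp_rot: [-0.061, 0.998, -0.001, -0.001]
force: [0.2, 0.5, -3.6]
grip_width: 0.0338
finger_force: 30.0
t 35.05 turn 0.0014  dx -0.0001 dy 0.0003 dz 0.1860 eef [0.4838 0.3516 0.473 ] psi 0.1214 tilt [-0.001  -0.0015]
held spine r-tcp -41.6 (n 1226) s-tcp [-22.8  22.9] topz 0.3316/0.3320
```

Scaled: 0.034 m is 0.085, 0.03 m is 0.075.

```bash
python3 -m inch '{"rows": [[-0.0028, 0.0008, 0.02, 0, 0.03], [0, 0, 0.05, 0, 0.03], [0, 0, 0.075, 0, 0.03], [0, 0, 0.085, 0, 0.03], [0, 0, 0.085, 0, 0.03], [0, 0, 0.075, 0, 0.03], [0, 0, 0.045, 0, 0.03], [0, 0, 0.02, 0, 0.03], [0, 0, 0.0075, 0, 0.03], [0, 0, 0, 0, 0.03], [0, 0, 0, 0, 0.03]]}'
python3 -c "
from h import *
bay('red',274.6,1.0)"
```

```text
time_s: 36.02
eef_pos: [0.4856, 0.3523, 0.2902]
tcp_rot: [-0.06, 0.998, 0.001, 0.001]
force: [0.3, -0.2, -3.5]
grip_width: 0.0339
finger_force: 30.0
t 36.02 turn 0.0010  dx 0.0008 dy -0.0001 dz 0.0156 eef [0.4856 0.3523 0.2902] psi 0.1210 tilt [0.0016 0.0015]
```

Scaled: 0.004 m is 0.01, 0.003 m is 0.0075, 0.001 rad is 0.0006.

```bash
python3 -m inch '{"rows": [[0, 0, 0.01, 0.0006, 0.03], [0, 0, 0.01, 0, 0.03], [0, 0, 0.0075, 0, 0.03], [0, 0, 0.005, 0, 0.03], [0, 0, 0.002, 0, 0.03], [0, 0, 0, 0, 0.03], [0, 0, 0, 0, 0.03]]}'
python3 -m inch '{"rows": [[0, 0, 0.0018, 0, 0.03], [0, 0, 0.0013, 0, 0.03], [0, 0, 0, 0, 0.03]]}'
python3 -m inch '{"rows": [[0, 0, 0.0008, 0, 0.03], [0, 0, 0.0008, 0, 0.03], [0, 0, 0, 0, 0.03]]}'
```

```text
time_s: 36.6
eef_pos: [0.4851, 0.3523, 0.275]
tcp_rot: [-0.06, 0.998, 0.0, 0.0]
force: [-0.2, 0.6, -3.1]
grip_width: 0.0338
finger_force: 30.0
time_s: 36.85
eef_pos: [0.4851, 0.3524, 0.2747]
tcp_rot: [-0.06, 0.998, 0.0, 0.0]
force: [-2.3, -0.1, 4.9]
grip_width: 0.034
finger_force: 30.0
time_s: 37.1
eef_pos: [0.4851, 0.3524, 0.2746]
tcp_rot: [-0.06, 0.998, 0.0, 0.0]
force: [-5.0, -1.9, 8.8]
grip_width: 0.0336
finger_force: 30.0
```

Scaled: -0.001 m is -0.0025.

```bash
python3 -m inch '{"rows": [[0, 0, -0.0025, 0, 0.034], [0, 0, 0, 0, 0.037], [0, 0, 0, 0, 0.042], [0, 0, 0, 0, 0.046], [0, 0, 0, 0, 0.046], [0, 0, 0, 0, 0.046]]}'
python3 -m inch '{"rows": [[0, 0, -0.02, 0, 0.046], [0, 0, -0.05, 0, 0.046], [0, 0, -0.0875, 0, 0.046], [0, 0, -0.1, 0, 0.05], [0, 0, -0.1, 0, 0.06], [0, 0, -0.0875, 0, 0.06], [0, 0, -0.045, 0, 0.06], [0, -0.075, 0, 0, 0.06], [0, -0.1, 0, 0, 0.06], [0, -0.075, 0, 0, 0.06], [0, 0, 0, 0, 0.06], [0, 0, 0, 0, 0.06]]}'
python3 - <<'E'
from h import *
c,p,d=wrist("w10"); check(["tall","buff","blue","green","red","small"],c,d); divs(c,d); tops(c,d,{"red":(485,352,.132),"green":(498,279,.150),"buff":(523,132,.186)})
p2,_=grab_frame("top"); cv2.imwrite("pics/top9.png",np.vstack([cv2.resize(p2[110:250,80:460],(560,206)),p[:300]])[:,:,::-1])
E
```

```text
time_s: 37.6
eef_pos: [0.4852, 0.3522, 0.2741]
tcp_rot: [-0.06, 0.998, -0.0, 0.0]
force: [0.3, 0.7, 1.2]
grip_width: 0.046
finger_force: 0.0
time_s: 38.6
eef_pos: [0.4971, 0.2514, 0.4714]
tcp_rot: [-0.059, 0.998, 0.001, 0.001]
force: [-0.2, -0.5, 0.5]
grip_width: 0.0604
finger_force: 0.0
tall s -1.0 [-18.6 16.6] yaw-err n 2938, spine r 482.8 n 307
buff s 67.7 [50.2 85.1] yaw-err n 2463, spine r 481.9 n 264
blue s 142.6 [125.4 159.8] yaw-err n 2066, spine r 482.2 n 222
green s 216.1 [198.9 233.4] yaw-err n 1840, spine r 481.7 n 195
red s 291.0 [273.9 308.2] yaw-err n 1708, spine r 481.7 n 158
small s 362.1 [344.5 379.7] yaw-err n 1628, spine r 480.7 n 127
div z 0.075 210 s 179.1 [177.7 180.6] slope 0.0028
div z 0.075 257 s 252.8 [251.2 254.5] slope 0.0019
div z 0.075 88 s 345.6 [344.6 346.7] slope -0.0020
div z 0.075 89 s 402.0 [400.3 403.5] slope -0.0112
div z 0.115 135 s 84.1 [83.1 85.0] slope -0.0021
div z 0.115 468 s 402.0 [399.5 404.4] slope -0.0001
div z 0.115 76 s 273.5 [272.5 274.7] slope -0.0203
red 2841 z 0.1327 [483.9 350.5  81.6  37.6] 0.12 mean [482.3 350.6]
green 3273 z 0.1509 [497.2 278.1  90.8  34.9] 0.129 mean [495.1 277.5]
buff 4820 z 0.1868 [518.1 131.5  97.5  38.5] 0.118 mean [515.6 131.1]
```

View pics/top9.png

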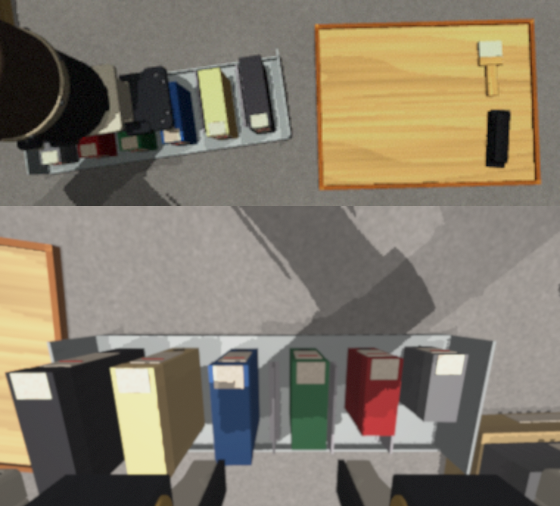

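The composite shows all six boxes stepping down in order from tall (30,385) to small (450,365). Their labels face out and their spines are in line within about 1 mm each, and the brush and stapler lie untouched on the tray. The gripper is clear, so I'm handing in.

```bash
python3 -c "
from plant import *
print(close_job())"
```

```text
the job is handed in; nothing more can be done
None
```

The job is handed in at about 39 s on the robot's clock: the buff, blue, green and red boxes stand upright in the four bays, stepping down from tall to small with labels out; by the wrist camera the spines follow the line of the filed ones within about 1 mm and each box is about 1 mm or less off the middle of its bay.

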